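# Seat the filter disc in a column barrel with a tamping rod

### The arm

A 7-joint arm with a two-finger parallel gripper is mounted at the origin on the work surface. World frame = base frame: x ahead of the robot, y to its left, z up, the work surface at z = 0. Lengths are in m, angles in rad, forces in N, time in s.
With the tool pointing down it reaches from about 0.4 to 0.875 m from the base axis. Payload 19.3 kg.
Tool frame: the origin (TCP) lies at the very end of the fingers, on their centre line; the grasp point (between the pads) lies 19 mm behind it; z points along the fingers, y is the direction in which the jaws open and shut (so a half turn about z gives the same grasp; the last joint's range is limited). The gripper opens to 85 mm and grips with 20 to 120 N. Pads are 22 mm wide; open, the fingers measure 114 mm over their backs; the gripper's body (76 mm by 85 mm) begins 54 mm behind the grasp point. The pads swing forward as they close: fully open they stand 13 mm farther back than shut.
Start: joints at [-1.275, 0.521, -0.036, 1.599, 0.021, 1.021, -0.113], TCP at [0.224, 0.584, 0.231] pointing down, gripper open.
Joint ranges: [-2.91, 2.91], [-0.3, 2.13], [-1.5, 1.42], [0.17, 2.43], [-1.26, 4.41], [0.16, 1.93], [-2.52, 2.52]. Speed limits (rad/s): [1.89, 1.89, 2.39, 2.39, 3.01, 3.01, 3.01].

### API

Orientations are given as [roll, pitch, yaw] about the fixed x, y, z axes, in that order (R = Rz(yaw) Ry(pitch) Rx(roll)).
In Python, from workcell import bot, grab_frame, calibration, workorder gives the robot as it stands.
- The arm moves only by the tool move_arm, never from a script. Its arguments are lists of equal length, an entry for each row: "jaw": the closure in counts, from 0 (fully open) to 255 (shut); "dp": the shift along the tool's x, y, z in units of 800 mm (1.0 is 800 mm), a list of three; "rotation": the turn, a rotation vector about the tool's x, y, z in units of pi rad (1.0 is pi rad), a list of three. In form: {"jaw": [jaw, ...], "dp": [[dx, dy, dz], ...], "rotation": [[rx, ry, rz], ...]}. A call has 1 to 10 rows; each row shifts and turns the commanded pose from where the row before left it, along the tool's axes as they then stand; what a row does not reach is not made up. A row lasts 1/8 s, in which the tool goes at most 62.5 mm and 10.7 degrees, less where a joint would pass 70% of its speed; a pose out of reach is approached as far as the arm can. A call with a number of a shift or a turn outside -1 to 1 is refused whole. A call with a gripper value outside its range is refused whole. The fingers move at their own pace and stop on an object; "squeeze" is the grip in N (left out, the last holds). Time passes only in rows, so rows that do not move let the fingers close. It gives the time, the measured TCP pose, the force and the opening at its end, in the units of the state.
- bot.observe(): the state, without advancing time (a new reading comes with each control period).
- grab_frame(name): name is "scene" or "side" or "wrist"; returns the picture (420x560x3 uint8, blue, green, red); there is no depth.
- calibration(name): a dict with "camera_matrix" (3x3 intrinsics, pixels), "T" (4x4, takes a point from camera to world coordinates). Camera axes: x right, y down, z forward; pixel columns grow to the right and rows downward; lengths in m; the calibration is good to about 2 mm. The wrist camera is an equidistant fisheye: a pixel r from the principal point sees the ray r / f radians off the axis. A picture is of the moment at which its call begins: read the wrist's pose just before it. calibration takes no time and is no camera call; for the wrist camera it gives the pose at the moment of the call.
- workorder.job_done(): hands the job in, once; it reports no verdict.
The state is a dict: "clock": time; "qpos": joint angles; "qd": joint speeds; "joint_efforts": joint torques, N m; "position": TCP position; "tool_rot": TCP orientation; "force": force on the tool from outside, world axes, zero at the start; "moment": the same for the moment, N m; "grip_width": finger opening in m.
Only numpy, scipy, OpenCV 4.12 (cv2) and the standard library are available. Lean on these libraries where they do the work, as an engineer would, in place of code of your own. Each camera call takes 0.05 s, during which the arm holds its last target. There are 200 camera calls.

### The job

Push the yellow filter disc to the far end of the clear column barrel with the long tamping rod: holding the rod by its bare steel, put its white tip into the barrel and push it about halfway down the bore, let go, then take hold of the blue rear grip and push until the disc is fully home. With that rear hold, tamp the disc against its seat with about 20 newtons for half a second (the barrel cracks at 40), then let go and leave the rod in the barrel, without disturbing the other things on the bench.

Things in the scene. Friction and masses are not known exactly. Their poses are not given: they have to be found in the camera images.
- barrel: Clear level column barrel on a fixed grey base, blue clamps, green end fitting. Origin: on the bench right below the mouth's centre; x points level into the bore, z up. Bore axis 110 mm above the bench. Tube 152 mm long, 29 mm wide outside. Clamps (43 mm wide, tops 126 mm above the bench) start 47 mm behind the mouth, the base (100 mm wide) 25 mm behind. Cracks if the rod loads it over 40 N.
- mouth (a point): Centre of the barrel's open mouth, on the bore axis; axes as the barrel's (x into the bore). Bore 21 mm in diameter, flaring to 32 mm over the first 12 mm at the mouth, which is 40 mm across outside.
- filter (a joint): Yellow filter disc, 20 mm across, a tight sliding fit in the bore (dry friction of about 6 N, more when moved fast). Value = travel along the bore in m: the face towards the mouth lies 40 mm + this value deep; it starts 5 to 30 mm along and stops hard on its seat at 0.085 (face 125 mm deep).
- rod: Round tamping rod, 18 mm in diameter, 240 mm long, about 0.15 kg, at first level in the V rest, its axis 65 mm above the bench. Origin: on the axis at mid-length; x along the rod towards the white tip (tapers over the last 12 mm to 12 mm across). Bare steel from x = -35 to +108 mm; blue rear grip with black rings from x = -120 to -35 mm.
- rod_tip (a point): Centre of the rod's white tip end, 120 mm ahead of the rod's origin along its x.  Let go halfway in, the rod stays put but its tail droops by up to about 0.07 rad within the play of the bore; it wedges unless brought back in line.
- rest: Green fixed rest: 200 mm long base along its x, with V posts 12 mm thick (38 mm wide, up to 67 mm high) at 80 mm either side of its centre; the rod lies in both, nearly centred. Origin: on the bench under its centre, x towards the rod's tip.
- tip_box: Bystander: green box of yellow pipette tips, 85 x 120 x 57 mm, origin under its centre. Leave alone.
- tube_rack: Bystander: green rack of white-capped tubes, 85 x 120 x 45 mm, origin under its centre. Leave alone.
- disc_jar: Bystander: jar with yellow cap, 60 mm across, 70 mm high, origin under its centre. Leave alone.
- beaker: Bystander: open glass beaker, 66 mm across, 85 mm high, origin under its centre. Leave alone.
- spare_column: Bystander: spare closed column lying on a grey cradle, 120 x 34 x 34 mm, origin under its centre. Leave alone.
- pipette: Bystander: hand pipette lying flat, 260 mm long, 24 mm high, origin under its body. Leave alone.
Mind the look-alikes: they are no part of the job. Leave any green look-alike of the rod alone.

How it is judged:
By the outcome, as a careful person would: the job done as asked, in the order asked, and still so for the second after the job is handed in, with the robot touching nothing.
It also fails if it takes over 72 s, if anything falls off the work surface, if the arm or the gripper's body presses on something with over 40 N, if the wrist force passes 120 N, or if a joint passes its speed limit or range.

## Working session

There is one attempt and no reset: what is moved stays moved. The work goes in short steps, Python scripts to look and compute and a tool call to move; the robot and the scene stay as the last step left them, time stands still between calls to the robot, and variables do not carry over. Pictures are saved under pics/ and viewed, about 8 in all and at most 12, crops included, and the job is handed in when it is done.

Besides the shell and the picture viewer there is one more tool, called after "Emit:" as a command line: name --argument value ..., lists and objects as JSON in quotes. move_arm: Moves the arm, as the interface text tells. Shifts and turns lie within -1 to 1; 1 stands for 800 mm of shift or pi rad of turn. Its arguments: {"type":"object","properties":{"jaw":{"type":"array","items":{"type":"number"}},"dp":{"type":"array","items":{"type":"array","items":{"type":"number","minimum":-1,"maximum":1}}},"rotation":{"type":"array","items":{"type":"array","items":{"type":"number","minimum":-1,"maximum":1}}},"squeeze":{"type":"number"}},"required":["jaw","dp","rotation"]}

```bash
mkdir -p pics; ls; python3 - <<'E'
from workcell import bot, grab_frame, calibration
import cv2,numpy as np
s=bot.observe(); print({k:np.round(v,4).tolist() for k,v in s.items()})
for n in("scene","side"):
    cv2.imwrite(f"pics/{n}0.png",grab_frame(n)); c=calibration(n); print(n,np.round(c["camera_matrix"],1).tolist(),np.round(c["T"],3).tolist())
a=cv2.imread("pics/scene0.png");b=cv2.imread("pics/side0.png")
E
```

```text
pics
{'clock': 0.0, 'qpos': [-1.2752, 0.522, -0.0363, 1.6, 0.0212, 1.0211, -0.1128], 'qd': [-0.0013, -0.0011, -0.0006, 0.0018, -0.0016, -0.0003, 0.002], 'joint_efforts': [0.0011, -92.7122, 1.9808, -36.9943, 0.0179, 0.0083, -0.0001], 'position': [0.2235, 0.5833, 0.2307], 'tool_rot': [-3.1404, 0.0001, 2.7758], 'force': [-0.4258, 0.6138, 0.1804], 'moment': [0.0074, -0.0435, 0.041], 'grip_width': 0.0855}
scene [[466.8, 0.0, 278.5], [0.0, 466.8, 211.0], [0.0, 0.0, 1.0]] [[-0.742, 0.558, -0.372, 0.923], [0.67, 0.607, -0.426, 0.459], [-0.012, -0.565, -0.825, 1.071], [0.0, 0.0, 0.0, 1.0]]
side [[537.6, 0.0, 277.4], [0.0, 537.6, 206.1], [0.0, 0.0, 1.0]] [[0.965, -0.188, 0.183, 0.247], [-0.262, -0.729, 0.632, -0.793], [0.014, -0.658, -0.753, 0.965], [0.0, 0.0, 0.0, 1.0]]
```

View pics/scene0.png

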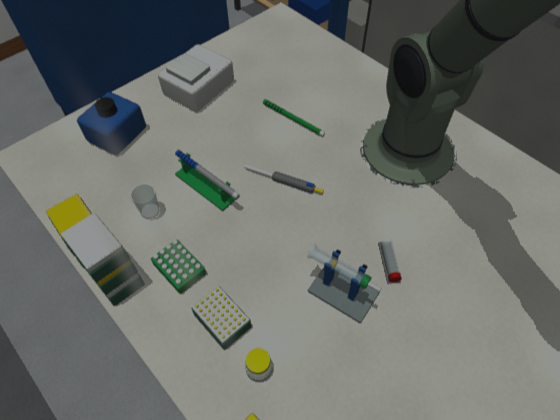

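View pics/side0.png

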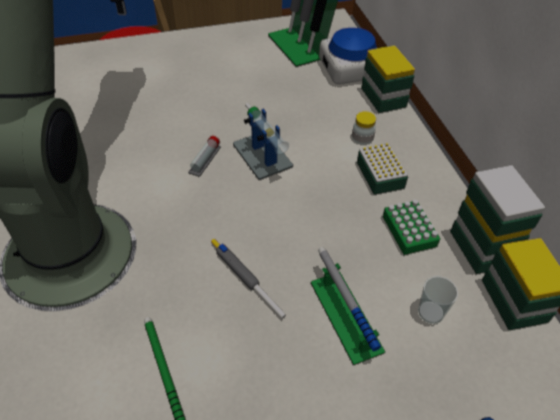

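The scene shows the steel rod with blue grip in the green V rest at scene (175-238,153-195), side (322-378,250-345). A green look-alike lies at scene (265-323,102-133) and is to be left alone. The barrel is at scene (310-375,250-300), mouth on the left; side mouth is near (280,130). Next, an enlarged crop to confirm and pick pixels.

```bash
python3 - <<'E'
import cv2,numpy as np
a=cv2.imread("pics/scene0.png");b=cv2.imread("pics/side0.png")
def c(i,x,y,w,h): return cv2.resize(i[y:y+h,x:x+w],(400,300),interpolation=cv2.INTER_CUBIC)
o=np.vstack([np.hstack([c(a,165,140,100,75),c(a,295,240,100,75)]),np.hstack([c(b,290,245,160,120),c(b,225,95,100,75)])])
cv2.imwrite("pics/crop0.png",o)
E
```

```text
(no output)
```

View pics/crop0.png

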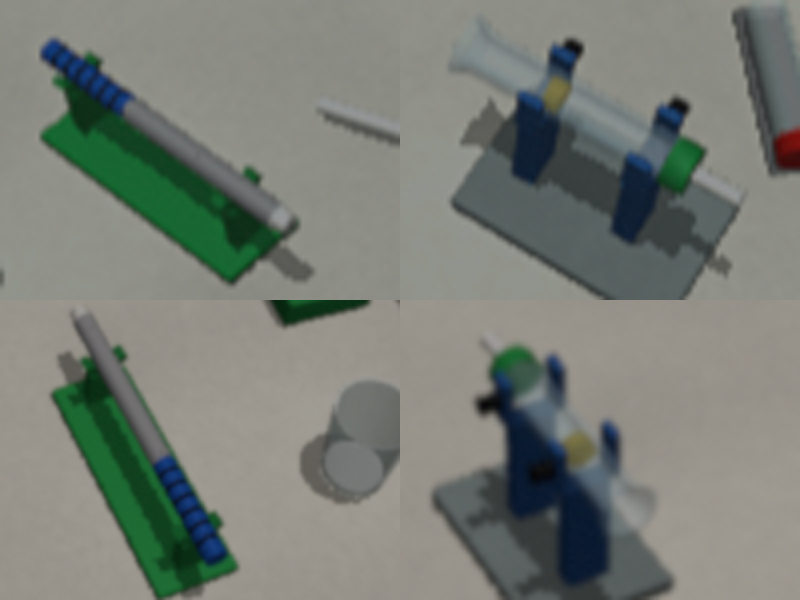

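The crop confirms it: steel rod with blue ringed grip at the rear and white tip, in the V rest. The barrel holds the yellow disc, with its flared mouth on the left in scene and at the lower right in side. Now locating both.

```bash
cat > h.py <<'E'
import numpy as np
from workcell import bot, grab_frame, calibration
from scipy.spatial.transform import Rotation as R
def ray(n,p,c=None):
    c=c or calibration(n); K=np.array(c["camera_matrix"]);T=np.array(c["T"])
    d=np.array([(p[0]-K[0,2])/K[0,0],(p[1]-K[1,2])/K[1,1],1.])
    if n=="wrist":
        r=np.hypot(d[0],d[1]); k=np.sin(r)/r if r>1e-9 else 1; d=np.array([d[0]*k,d[1]*k,np.cos(r)])
    return T[:3,3],T[:3,:3]@d
def plane(n,p,z,c=None):
    o,d=ray(n,p,c); return o+d*(z-o[2])/d[2]
def tri(p,q,n1="scene",n2="side",c1=None,c2=None):
    o1,d1=ray(n1,p,c1);o2,d2=ray(n2,q,c2)
    a=np.linalg.lstsq(np.c_[d1,-d2],o2-o1,rcond=None)[0]
    A,B=o1+a[0]*d1,o2+a[1]*d2
    return (A+B)/2,np.linalg.norm(A-B)
E
python3 - <<'E'
from h import *
np.set_printoptions(precision=4,suppress=True)
for nm,p,q,z in [("tip",(236,194.5),(322,249.8),.065),("tail",(177,152.2),(375.2,345.8),.065),("bound",(196,166),(355.2,309.8),.065),
 ("mouth",(312,250.5),(283.8,146.8),.11),("green",(365.8,281.2),(254,112.5),.11),("outlet",(379.5,288.2),(245.8,104.5),.11),("disc",(334,263.5),(270,132.5),.11)]:
    print(nm,plane("scene",p,z),plane("side",q,z),*tri(p,q))
for nm,p,z in [("beaker",(148,203),0),("tiprack",(220,316),.05),("tubes",(178,265),.05),("jar",(258,358),.07),("pip",(293,182),.012),("pipend",(246,168),.01),("spare",(390,262),.03),("green1",(265,102),.01),("green2",(323,133),.01)]:
    print(nm,plane("scene",p,z))
print(calibration("wrist"))
E
```

```text
tip [ 0.5181 -0.1781  0.065 ] [ 0.5239 -0.1767  0.065 ] [ 0.5212 -0.1774  0.0677] 0.0044536145219751634
tail [ 0.5475 -0.4101  0.065 ] [ 0.5494 -0.4069  0.065 ] [ 0.5485 -0.4079  0.0675] 0.0001591121258373389
bound [ 0.538  -0.3314  0.065 ] [ 0.5406 -0.3277  0.065 ] [ 0.5394 -0.3291  0.068 ] 0.0005068183422562006
mouth [0.5079 0.0993 0.11  ] [0.5176 0.0991 0.11  ] [0.5133 0.0988 0.113 ] 0.008446343384518249
green [0.4741 0.238  0.11  ] [0.4796 0.2383 0.11  ] [0.4773 0.2376 0.1121] 0.004500902516732634
outlet [0.4644 0.2701 0.11  ] [0.467  0.2742 0.11  ] [0.466  0.2706 0.113 ] 0.0003791936884847069
disc [0.4946 0.1582 0.11  ] [0.4992 0.1559 0.11  ] [0.4971 0.1574 0.1103] 0.004983906944153396
beaker [ 0.6941 -0.3647  0.    ]
tiprack [0.7589 0.0573 0.05  ]
tubes [ 0.7539 -0.1168  0.05  ]
jar [0.7603 0.1946 0.07  ]
pip [ 0.3479 -0.1353  0.012 ]
pipend [ 0.4129 -0.2683  0.01  ]
spare [0.3525 0.2249 0.03  ]
green1 [ 0.1872 -0.4414  0.01  ]
green2 [ 0.1466 -0.214   0.01  ]
{'camera_matrix': array([[325.1923,   0.    , 279.4278],
       [  0.    , 325.1923, 207.9675],
       [  0.    ,   0.    ,   1.    ]]), 'T': array([[ 0.3579,  0.8906,  0.2806,  0.1508],
       [ 0.9338, -0.3407, -0.1094,  0.6113],
       [-0.0018,  0.3012, -0.9536,  0.3728],
       [ 0.    ,  0.    ,  0.    ,  1.    ]])}
```

Emit:
move_arm --jaw '[0,0,0,0,0,0]' --dp '[[0,0,0],[0,0,0],[0,0,0],[0,0,0],[0,0,0],[0,0,0]]' --rotation '[[0,0,0.0575],[0,0,0.0575],[0,0,0.0575],[0,0,0.0575],[0,0,0.0575],[0,0,0.0575]]' --squeeze 60

```text
clock: 0.85
position: [0.2235, 0.5835, 0.231]
tool_rot: [-3.141, 0.001, 1.686]
force: [0.5, -0.1, -0.1]
grip_width: 0.0858
```

Emit:
move_arm --jaw '[0,0,0,0,0,0,0,0,0,0]' --dp '[[-0.069,0.0276,0],[-0.069,0.0276,0],[-0.069,0.0276,0],[-0.069,0.0276,0],[-0.069,0.0276,0],[-0.069,0.0276,0],[-0.069,0.0276,0],[-0.069,0.0276,0],[-0.069,0.0276,0],[-0.069,0.0276,0]]' --rotation '[[0,0,0],[0,0,0],[0,0,0],[0,0,0],[0,0,0],[0,0,0],[0,0,0],[0,0,0],[0,0,0],[0,0,0]]'

```text
clock: 2.1
position: [0.51, 0.0607, 0.2313]
tool_rot: [-3.142, -0.0, 1.692]
force: [0.4, 1.5, -0.2]
grip_width: 0.0851
```

```bash
python3 - <<'E'
from h import *
import cv2,json
c=calibration("wrist"); im=grab_frame("wrist"); cv2.imwrite("pics/w1raw.png",im)
json.dump({k:np.array(v).tolist() for k,v in c.items()},open("w1.json","w"))
print(np.round(bot.observe()["qpos"],3))
cv2.imwrite("pics/w1.png",cv2.resize(im,(800,600),interpolation=cv2.INTER_CUBIC))
E
```

```text
[-0.53   0.37   0.403  1.903 -0.178  0.903  0.074]
```

View pics/w1.png

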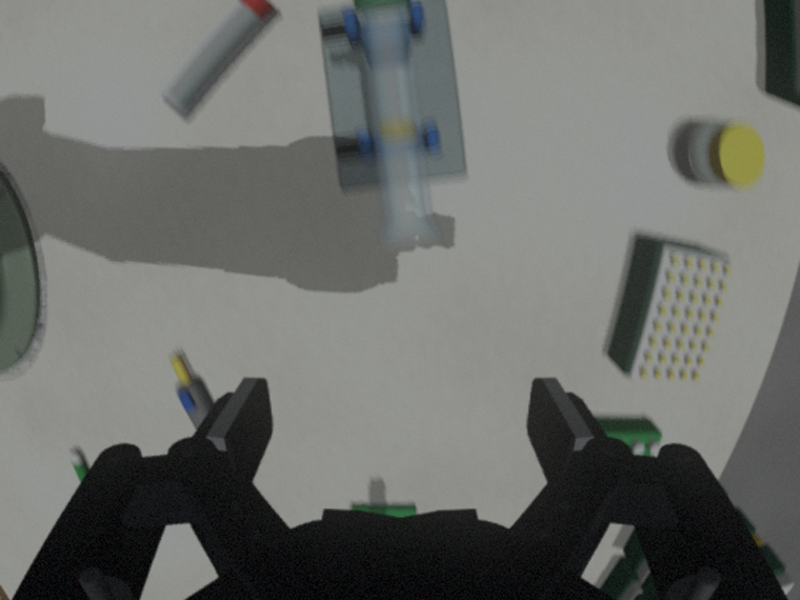

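The wrist view (scale 1.43) shows the mouth rim centred near (411,243), the disc at (397,128), and the clamp posts at (365,140)/(432,137) and (351,27)/(417,20). Refining with colour masks.

```bash
python3 - <<'E'
from h import *
import cv2,json
np.set_printoptions(precision=4,suppress=True)
c={k:np.array(v) for k,v in json.load(open("w1.json")).items()}
im=cv2.imread("pics/w1raw.png"); hsv=cv2.cvtColor(im,cv2.COLOR_BGR2HSV)
def comps(lo,hi,box,mn=8):
    m=cv2.inRange(hsv,lo,hi); k=np.zeros_like(m); x,y,w,h=box; k[y:y+h,x:x+w]=255
    n,l,st,ce=cv2.connectedComponentsWithStats(m&k)
    return [(st[i].tolist(),ce[i]) for i in range(1,n) if st[i,4]>=mn]
box=(215,0,120,180)
for nm,lo,hi,z in [("yel",(15,70,60),(35,255,255),.11),("blue",(100,90,40),(125,255,255),.12),("green",(45,80,30),(85,255,255),.11)]:
    for st,ce in comps(lo,hi,box): print(nm,st,ce,plane("wrist",ce,z,c))
print("mouth",plane("wrist",(287.9,170),.11,c),plane("wrist",(268,170),.11,c),plane("wrist",(308,170),.11,c))
# row profiles
g=cv2.cvtColor(im,cv2.COLOR_BGR2GRAY)
cv2.imwrite("pics/w1c.png",cv2.resize(im[70:190,240:340],(800,600*8//5*1)[:1]+(600,),interpolation=cv2.INTER_CUBIC) if 0 else cv2.resize(im[90:180,235:355],(800,600),interpolation=cv2.INTER_CUBIC))
E
```

```text
yel [270, 88, 16, 4, 39] [277.8462  89.9487] [0.4967 0.152  0.11  ]
blue [287, 1, 9, 22, 155] [291.1032  11.129 ] [0.4992 0.216  0.12  ]
blue [241, 7, 12, 22, 182] [245.7198  17.7802] [0.4653 0.2066 0.12  ]
blue [283, 17, 4, 3, 8] [284.5  18. ] [0.4949 0.2095 0.12  ]
blue [253, 20, 3, 7, 12] [254.4167  22.6667] [0.4725 0.2031 0.12  ]
blue [298, 88, 9, 17, 127] [302.1496  96.0551] [0.5159 0.1491 0.12  ]
blue [251, 94, 15, 16, 156] [256.5385 101.141 ] [0.4817 0.1409 0.12  ]
green [249, 0, 15, 5, 42] [254.4762   1.1667] [0.469  0.2247 0.11  ]
mouth [0.5128 0.088  0.11  ] [0.4966 0.086  0.11  ] [0.5293 0.0901 0.11  ]
```

View pics/w1c.png

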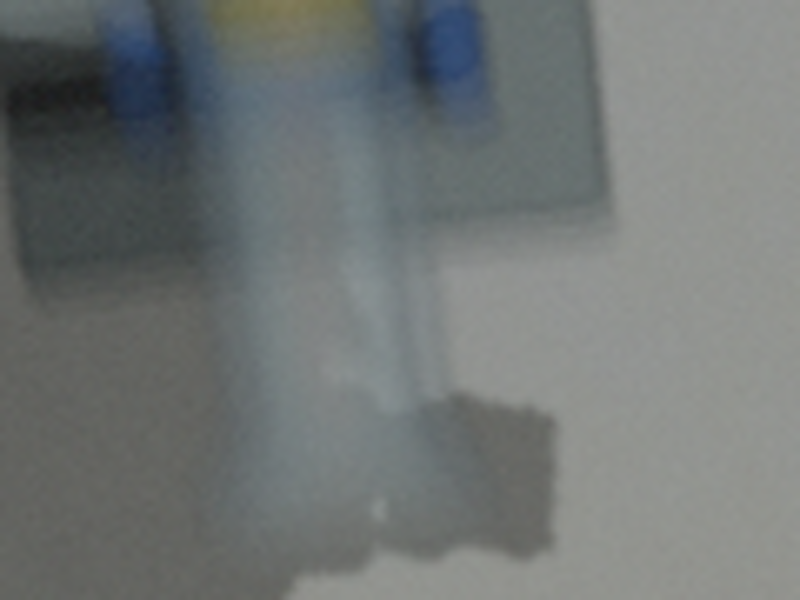

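```bash
cat >> h.py <<'E'
import cv2
def masks(im,c,box,specs,mn=8):
    hsv=cv2.cvtColor(im,cv2.COLOR_BGR2HSV)
    for nm,lo,hi,z in specs:
        m=cv2.inRange(hsv,lo,hi); k=np.zeros_like(m); x,y,w,h=box; k[y:y+h,x:x+w]=255
        n,l,st,ce=cv2.connectedComponentsWithStats(m&k)
        for i in range(1,n):
            if st[i,4]>=mn: print(nm,st[i].tolist(),ce[i].round(1),plane("wrist",ce[i],z,c).round(4))
E
python3 - <<'E'
from h import *
grab_frame("wrist");c=calibration("wrist"); im=grab_frame("wrist"); cv2.imwrite("pics/w2raw.png",im)
print(bot.observe()["position"],np.abs(bot.observe()["qd"]).max())
masks(im,c,(215,0,120,180),[("yel",(15,70,60),(35,255,255),.11),("blue",(100,90,40),(125,255,255),.12),("green",(45,80,30),(85,255,255),.11)],25)
cv2.imwrite("pics/w2c.png",cv2.resize(im[0:180,180:420],(800,600),interpolation=cv2.INTER_CUBIC))
E
```

```text
[0.51013005 0.05931176 0.23108575] 0.06302620645466406
yel [265, 73, 19, 12, 175] [273.8  78.4] [0.4945 0.1564 0.11  ]
blue [236, 0, 11, 18, 149] [240.7   7.4] [0.4628 0.2107 0.12  ]
blue [278, 0, 14, 18, 124] [285.2   6.6] [0.4969 0.2146 0.12  ]
blue [248, 8, 5, 13, 35] [249.8  13.8] [0.4705 0.2058 0.12  ]
blue [293, 75, 11, 20, 170] [298.1  84.3] [0.5138 0.1531 0.12  ]
blue [246, 80, 16, 21, 201] [252.2  90.2] [0.4794 0.1446 0.12  ]
```

View pics/w2c.png

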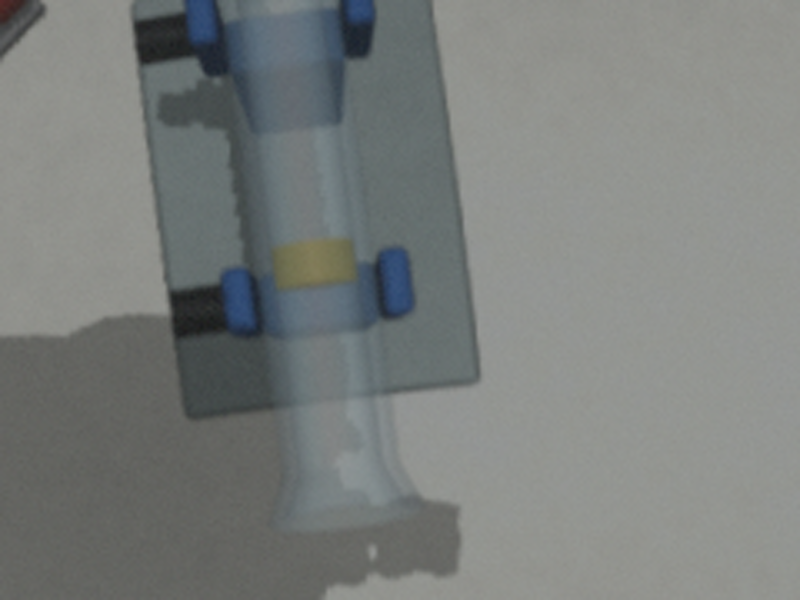

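Sharp now: rim ends at crop (273,528)/(425,505), disc face centre (317,285), clamp-top centres (318,292) and (281,31).

```bash
python3 - <<'E'
from h import *
c=calibration("wrist")
f=lambda x,y:(x/3.3333+180,y/3.3333)
for nm,p,z in [("rimL",(273,528),.11),("rimR",(425,505),.11),("mouth",(349,517),.11),("tube440",(336,440),.11),("disc",(317,263),.11),("face",(317,285),.11),("frontclamp",(318.5,292),.126),("rearclamp",(281,31),.126),("frontclamp110",(318.5,292),.11),("base1",(188,418),.012),("base2",(480,380),.012),("base3",(134,0),.012),("base4",(432,0),.012)]:
    print(nm,plane("wrist",f(*p),z,c).round(4))
print(bot.observe()["position"],np.round(bot.observe()["qd"],3))
E
```

```text
rimL [0.4908 0.0937 0.11  ]
rimR [0.527  0.1038 0.11  ]
mouth [0.5089 0.0986 0.11  ]
tube440 [0.5036 0.117  0.11  ]
disc [0.4941 0.1592 0.11  ]
face [0.4947 0.1539 0.11  ]
frontclamp [0.4956 0.1513 0.126 ]
rearclamp [0.4801 0.2118 0.126 ]
frontclamp110 [0.4953 0.1523 0.11  ]
base1 [0.4551 0.112  0.012 ]
base2 [0.5496 0.1359 0.012 ]
base3 [0.4203 0.2549 0.012 ]
base4 [0.5186 0.2643 0.012 ]
[0.51013005 0.05931176 0.23108575] [-0.063 -0.013 -0.042  0.02  -0.002 -0.001 -0.039]
```

Emit:
move_arm --jaw '[0,0,0,0,0,0,0,0,0,0]' --dp '[[-0.066,-0.0035,0],[-0.066,-0.0035,0],[-0.066,-0.0035,0],[-0.066,-0.0035,0],[-0.066,-0.0035,0.01],[-0.066,-0.0035,0.013],[-0.066,-0.0035,0.015],[0,0,0],[0,0,0],[0,0,0]]' --rotation '[[0,0,0],[0,0,0],[0,0,0],[0,0,0],[0,0,0],[0,0,0],[0,0,0],[0,0,0],[0,0,0],[0,0,0]]'

```text
clock: 3.5
position: [0.5353, -0.3052, 0.2011]
tool_rot: [3.141, -0.001, 1.694]
force: [-0.9, -0.4, -0.4]
grip_width: 0.0851
```

```bash
python3 - <<'E'
from h import *
grab_frame("wrist");c=calibration("wrist"); im=grab_frame("wrist"); cv2.imwrite("pics/w3raw.png",im)
o=bot.observe();print(o["position"],o["tool_rot"],np.abs(o["qd"]).max())
masks(im,c,(0,0,560,420),[("blue",(100,90,40),(125,255,255),.065),("green",(45,80,30),(85,255,255),.03)],40)
import json;json.dump({k:np.array(v).tolist() for k,v in c.items()},open("w3.json","w"))
cv2.imwrite("pics/w3.png",cv2.resize(im[0:400,40:540],(750,600),interpolation=cv2.INTER_CUBIC))
E
```

```text
[ 0.53516244 -0.305643    0.20122756] [ 3.14105898e+00 -1.97027476e-04  1.69367029e+00] 0.007955525429067483
blue [270, 222, 20, 14, 203] [279.  229.2] [ 0.5378 -0.3364  0.065 ]
blue [270, 236, 19, 12, 199] [279.  241.5] [ 0.5394 -0.3486  0.065 ]
blue [270, 248, 20, 12, 182] [279.1 253.3] [ 0.5409 -0.3607  0.065 ]
blue [270, 259, 19, 12, 176] [279.1 264.8] [ 0.5424 -0.3729  0.065 ]
blue [270, 271, 19, 11, 170] [279.  275.9] [ 0.5438 -0.3851  0.065 ]
blue [271, 282, 17, 10, 141] [278.9 286.8] [ 0.5453 -0.3976  0.065 ]
blue [271, 292, 17, 13, 166] [279.  297.9] [ 0.547  -0.4108  0.065 ]
green [458, 7, 65, 117, 2908] [485.8  68.7] [ 0.7397 -0.1423  0.03  ]
green [247, 87, 23, 194, 4018] [258.6 175.8] [ 0.5126 -0.2966  0.03  ]
green [289, 87, 25, 194, 3930] [300.6 176.4] [ 0.5538 -0.2921  0.03  ]
green [0, 97, 20, 111, 890] [  7.1 154.5] [ 0.1855 -0.2988  0.03  ]
green [13, 209, 9, 8, 54] [ 16.7 212.5] [ 0.1949 -0.3756  0.03  ]
green [15, 217, 10, 8, 55] [ 18.8 220.6] [ 0.1969 -0.3868  0.03  ]
green [542, 218, 18, 8, 40] [550.3 221.6] [ 0.9049 -0.3011  0.03  ]
green [17, 226, 9, 7, 50] [ 20.6 228.9] [ 0.1982 -0.3983  0.03  ]
green [542, 227, 18, 18, 93] [552.6 235.5] [ 0.9206 -0.3202  0.03  ]
green [19, 233, 10, 8, 53] [ 23.2 236.9] [ 0.2008 -0.4096  0.03  ]
green [540, 241, 20, 36, 185] [552.4 258.8] [ 0.9406 -0.3553  0.03  ]
green [21, 242, 10, 7, 52] [ 25.2 244.6] [ 0.2023 -0.4208  0.03  ]
green [23, 249, 10, 9, 63] [ 27.7 253. ] [ 0.2043 -0.4331  0.03  ]
green [538, 277, 12, 13, 40] [544.3 283.7] [ 0.9452 -0.3964  0.03  ]
```

View pics/w3.png

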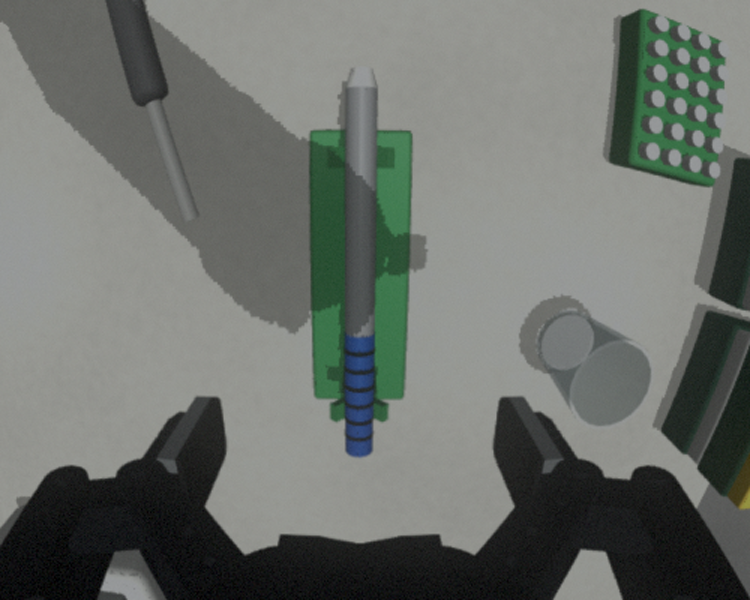

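The wrist view shows the rod clear in its rest: tip at crop (362,68), blue grip (359,337)-(359,455). The TCP is already over rod x≈-11 mm and aligned, so I'll descend and grip bare steel.

Emit:
move_arm --jaw '[0,0,0,0,0,255,255,255,255,255]' --dp '[[0,-0.0015,0.05],[0,0,0.05],[0,0,0.05],[0,0,0.0475],[0,0,0],[0,0,0],[0,0,0],[0,0,0],[0,0,0],[0,0,0]]' --rotation '[[0,0,0],[0,0,0],[0,0,0],[0,0,0],[0,0,0],[0,0,0],[0,0,0],[0,0,0],[0,0,0],[0,0,0]]' --squeeze 60

```text
clock: 4.85
position: [0.5356, -0.307, 0.044]
tool_rot: [3.138, 0.001, 1.693]
force: [8.2, 1.2, 5.2]
grip_width: 0.0161
```

Emit:
move_arm --jaw '[255,255,255,255]' --dp '[[0,0,0],[0,0,0],[0,0,0],[0,0,0]]' --rotation '[[0,0,0],[0,0,0],[0,0,0],[0,0,0]]'

```text
clock: 5.35
position: [0.5356, -0.307, 0.0441]
tool_rot: [3.138, 0.001, 1.693]
force: [7.6, 1.8, 5.6]
grip_width: 0.0164
```

Emit:
move_arm --jaw '[255,255,255,255,255,255,255,255,255,255]' --dp '[[0,0,-0.02],[0,0,-0.0363],[0,0,0],[0.0425,0.0133,0],[0.0425,0.0133,0],[0.0425,0.0133,0],[0.0425,0.0133,0],[0.0425,0.0133,0],[0.0425,0.0133,0],[0.0425,0.0133,0]]' --rotation '[[0,0,0],[0,0,0],[0,0,-0.0404],[0,0,0],[0,0,0],[0,0,0],[0,0,0],[0,0,0],[0,0,0],[0,0,0]]'

```text
clock: 6.6
position: [0.5471, -0.0571, 0.0887]
tool_rot: [3.141, 0.0, 1.819]
force: [1.2, 0.1, -1.0]
grip_width: 0.0162
```

Emit:
move_arm --jaw '[255,255]' --dp '[[0,0,0],[0,0,0]]' --rotation '[[0,0,0],[0,0,0]]'

```text
clock: 6.85
position: [0.5472, -0.0586, 0.0885]
tool_rot: [3.141, 0.0, 1.819]
force: [-0.2, 0.1, -2.1]
grip_width: 0.0164
```

```bash
python3 - <<'E'
from h import *
c=calibration("wrist"); im=grab_frame("wrist"); cv2.imwrite("pics/w4raw.png",im)
o=bot.observe();print(o["position"],o["tool_rot"],np.abs(o["qd"]).max(),o["force"],o["grip_width"])
s=grab_frame("side");cv2.imwrite("pics/s4raw.png",s);cv2.imwrite("pics/c4raw.png",grab_frame("scene"))
import json;json.dump({k:np.array(v).tolist() for k,v in c.items()},open("w4.json","w"))
a=cv2.resize(im[0:210,180:390],(600,600),interpolation=cv2.INTER_CUBIC)
cv2.imwrite("pics/w4.png",a)
E
```

```text
[ 0.54717323 -0.05904526  0.08836447] [3.1414521e+00 5.0956792e-04 1.8178584e+00] 0.010854183162744896 [ 0.50261381 -0.24165037 -1.40541654] 0.016307339902094778
```

View pics/w4.png

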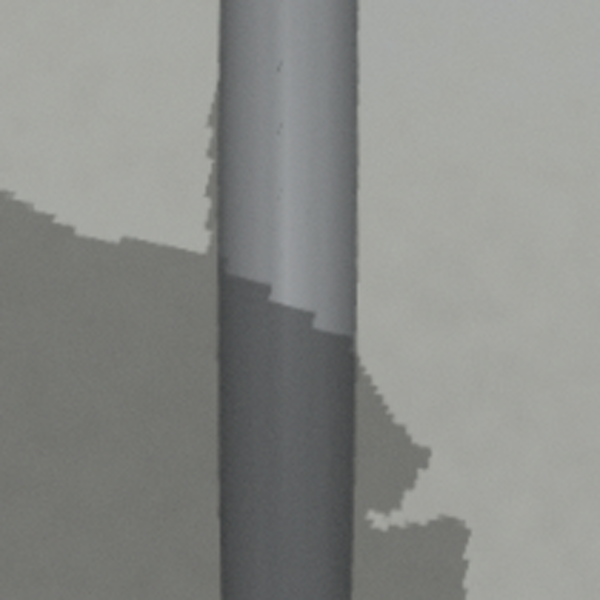

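The wrist view only shows the rod shaft (tip out of frame), with centreline from crop (288,0) to (286,600). The fixed cameras will show tip against mouth.

```bash
python3 - <<'E'
from h import *
import json
c={k:np.array(v) for k,v in json.load(open("w4.json")).items()}
P=plane("wrist",(280.1,210),.1095,c);Q=plane("wrist",(281,0),.1095,c);print(P,Q,np.arctan2(*(Q-P)[1::-1]))
a=cv2.imread("pics/c4raw.png");b=cv2.imread("pics/s4raw.png")
def r(i,x,y): return cv2.resize(i[y:y+120,x:x+80],(400,600),interpolation=cv2.INTER_CUBIC)
cv2.imwrite("pics/cs4.png",np.hstack([r(a,265,205),r(b,245,85)]))
for n in("scene","side"):
    k=calibration(n);K=k["camera_matrix"];T=np.linalg.inv(k["T"])
    for nm,p in [("mouth",(.509,.099,.11)),("tip",(.5472+.132*-.2466,-.059+.132*.969,.11))]:
        q=K@(T@np.r_[p,1])[:3];print(n,nm,q[:2]/q[2])
E
```

```text
[ 0.53726334 -0.02156387  0.1095    ] [0.51772345 0.0570028  0.1095    ] 1.8145554466112988
scene mouth [311.60067141 250.69253267]
scene tip [301.03993344 243.95170333]
side mouth [280.25646522 147.46352294]
side tip [286.09477346 155.68012917]
```

View pics/cs4.png

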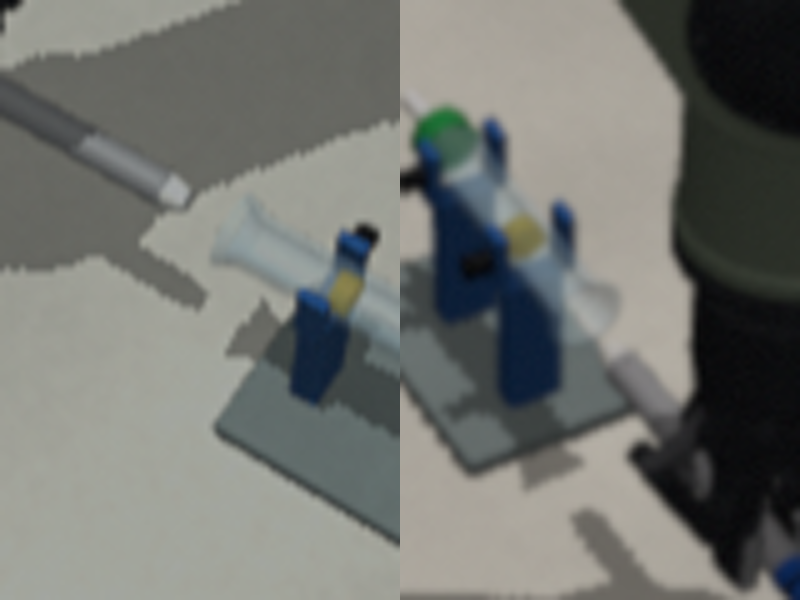

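Scene shows the tip end at (301.6,243.6) and the mouth at (311.2,251.0). The wrist and fixed views agree that the rod sits about 2.5 mm to −tool-y of the bore axis, so I'll correct that and insert gently.

Emit:
move_arm --jaw '[255,255,255,255,255,255,255,255,255,255]' --dp '[[0,0.003,-0.001],[0.01,0,0],[0.01,0,0],[0.01,0,0],[0.01,0,0],[0.005,0,0],[0.005,0,0],[0.005,0,0],[0.005,0,0],[0,0,0]]' --rotation '[[0,0,0.0],[0,0,0],[0,0,0],[0,0,0],[0,0,0],[0,0,0],[0,0,0],[0,0,0],[0,0,0],[0,0,0]]'

```text
clock: 8.25
position: [0.5377, -0.0106, 0.0887]
tool_rot: [-3.142, -0.0, 1.819]
force: [-0.0, -0.7, -2.8]
grip_width: 0.0162
```

Emit:
move_arm --jaw '[255,255,255,255,255,255,255,255]' --dp '[[0.005,0,0],[0.005,0,0],[0.005,0,0],[0.005,0,0],[0.005,0,0],[0.005,0,0],[0.005,0,0],[0,0,0]]' --rotation '[[0,0,0],[0,0,0],[0,0,0],[0,0,0],[0,0,0],[0,0,0],[0,0,0],[0,0,0]]'

```text
clock: 9.25
position: [0.5309, 0.0165, 0.0888]
tool_rot: [3.142, -0.0, 1.819]
force: [0.5, 0.1, -1.6]
grip_width: 0.0164
```

Emit:
move_arm --jaw '[255,255,255,255,255,255,255]' --dp '[[0.005,0,0],[0.005,0,0],[0.004,0,0],[0.004,0,0],[0.004,0,0],[0.003,0,0],[0,0,0]]' --rotation '[[0,0,0],[0,0,0],[0,0,0],[0,0,0],[0,0,0],[0,0,0],[0,0,0]]'

```text
clock: 10.12
position: [0.5262, 0.0352, 0.0888]
tool_rot: [3.141, 0.001, 1.818]
force: [2.0, -3.5, -2.1]
grip_width: 0.0165
```

Contact with the disc is just starting (~4 N) at about 66 mm depth, roughly halfway. I'll take a level reference of the grip, then release and see the droop.

```bash
cat >> h.py <<'E'
M=np.array([.509,.099,.11]);U=np.array([np.cos(1.82),np.sin(1.82),0]);N=np.array([U[1],-U[0],0])
def axpt(n,p):
    "ray cut with the upright plane through the bore axis: depth along bore from mouth, z"
    o,d=ray(n,p); q=o+d*((M-o)@N)/(d@N); return np.r_[(q-M)@U,q[2]]
def blues(tag):
    for n in ("scene","side"):
        im=grab_frame(n); cv2.imwrite(f"pics/{tag}_{n}.png",im)
        hsv=cv2.cvtColor(im,cv2.COLOR_BGR2HSV); m=cv2.inRange(hsv,(100,110,50),(125,255,255))
        k,l,st,ce=cv2.connectedComponentsWithStats(cv2.dilate(m,np.ones((3,3))))
        for i in range(1,k):
            s,z=axpt(n,ce[i])
            if -.3<s<-.02 and -.02<z<.2:
                pts=np.argwhere((l==i)&(m>0))[:,::-1].astype(float)
                q=np.array([axpt(n,p) for p in pts]); f=np.polyfit(q[:,0],q[:,1],1) if np.ptp(q[:,0])>.02 else 0
                print(n,ce[i].round(1),len(pts),"s,z",s.round(4),z.round(4),"range",q[:,0].min().round(3),q[:,0].max().round(3),"fit",np.round(f,4))
E
python3 -c "
from h import *
blues('lev')"
```

```text
scene [263.8 223.9] 155 s,z -0.1368 0.1103 range -0.173 -0.104 fit [0.0228 0.1137]
side [310.4 182.2] 218 s,z -0.1332 0.1151 range -0.179 -0.081 fit [-0.0358  0.1104]
```

Emit:
move_arm --jaw '[150,80,0,0,0,0]' --dp '[[0,0,0],[0,0,0],[0,0,0],[0,0,0],[0,0,0],[0,0,0]]' --rotation '[[0,0,0],[0,0,0],[0,0,0],[0,0,0],[0,0,0],[0,0,0]]'

```text
clock: 10.98
position: [0.526, 0.0356, 0.0887]
tool_rot: [-3.142, -0.0, 1.819]
force: [-0.6, 0.2, -0.0]
grip_width: 0.0854
```

```bash
python3 -c "
from h import *
blues('drop')"
```

```text
scene [263.1 225.5] 145 s,z -0.1394 0.1008 range -0.174 -0.107 fit [0.1055 0.1154]
side [309.5 186.4] 225 s,z -0.1311 0.0997 range -0.178 -0.082 fit [0.0282 0.1033]
```

The rod droops ~0.07 rad (about 9 mm down at the grip) as described. I'll slide the open fingers back over the blue grip, lower and tilt to match it, and close.

Emit:
move_arm --jaw '[0,0,0,0,0,255,255,255,255,255]' --dp '[[-0.03,0,0],[-0.03,0,0],[-0.025,0,0.004],[0,0,0.007],[0,0,0],[0,0,0],[0,0,0],[0,0,0],[0,0,0],[0,0,0]]' --rotation '[[0,0,0],[0,0,0],[0,0,0],[0,0.021,0],[0,0,0],[0,0,0],[0,0,0],[0,0,0],[0,0,0],[0,0,0]]' --squeeze 80

```text
clock: 12.32
position: [0.5426, -0.03, 0.08]
tool_rot: [-3.142, -0.066, 1.819]
force: [-0.7, 2.3, -0.0]
grip_width: 0.015
```

Emit:
move_arm --jaw '[255,255,255,255]' --dp '[[0,0,0],[0,0,0],[0,0,0],[0,0,0]]' --rotation '[[0,0,0],[0,0,0],[0,0,0],[0,0,0]]'

```text
clock: 12.82
position: [0.5426, -0.0301, 0.0799]
tool_rot: [-3.141, -0.066, 1.819]
force: [-1.7, 4.9, 0.9]
grip_width: 0.0157
```

```bash
python3 - <<'E'
from h import *
o=bot.observe();p=o["position"];print(p,o["tool_rot"],o["force"],o["moment"],"s,lat",(p-M)@U,(p-M)@N)
blues('grip')
E
```

```text
[ 0.54260334 -0.03010098  0.07990554] [-3.14143882 -0.0662664   1.81895233] [-1.70373403  4.93807985  0.93295166] [ 0.91603411  0.25092072 -0.06523287] s,lat -0.13340060591648398 0.0007248356041155979
scene [254. 222.] 3 s,z -0.1675 0.0931 range -0.168 -0.167 fit 0
scene [273.2 231.3] 80 s,z -0.1094 0.1002 range -0.128 -0.089 fit [0.0596 0.1064]
side [299.9 173. ] 13 s,z -0.0893 0.1046 range -0.094 -0.085 fit 0
side [315.9 192.9] 99 s,z -0.157 0.103 range -0.181 -0.137 fit [0.0122 0.1044]
```

Emit:
move_arm --jaw '[255,255,255,255,255]' --dp '[[0,0,-0.004],[0,0,-0.004],[0,0,-0.003],[0,0,0],[0,0,0]]' --rotation '[[0,-0.007,0],[0,-0.007,0],[0,-0.007,0],[0,0,0],[0,0,0]]'

```text
clock: 13.55
position: [0.5428, -0.0305, 0.0887]
tool_rot: [3.141, -0.0, 1.819]
force: [1.0, -0.4, -0.0]
grip_width: 0.0153
```

```bash
python3 - <<'E'
from h import *
o=bot.observe();p=o["position"];print(p,o["tool_rot"],o["force"],o["moment"],"s,lat",(p-M)@U,(p-M)@N)
blues('lev2')
E
```

```text
[ 0.54283851 -0.03053254  0.08873442] [ 3.14148170e+00 -1.43248034e-04  1.81901095e+00] [ 0.97942916 -0.44673848 -0.0252745 ] [ 0.09407794 -0.10512509 -0.13156427] s,lat -0.1338768368851897 0.0008462981073150411
scene [273.5 230. ] 87 s,z -0.1084 0.1073 range -0.127 -0.086 fit [0.0492 0.1119]
side [299.  171.1] 12 s,z -0.0854 0.1072 range -0.09 -0.081 fit 0
side [316.  189.5] 99 s,z -0.1562 0.1134 range -0.18 -0.136 fit [-0.0412  0.1065]
```

Aligned again with near-zero forces. Pushing.

Emit:
move_arm --jaw '[255,255,255,255,255,255,255,255]' --dp '[[0.003,0,0],[0.003,0,0],[0.003,0,0],[0.003,0,0],[0.003,0,0],[0.003,0,0],[0.003,0,0],[0.003,0,0]]' --rotation '[[0,0,0],[0,0,0],[0,0,0],[0,0,0],[0,0,0],[0,0,0],[0,0,0],[0,0,0]]'

```text
clock: 14.65
position: [0.5385, -0.0139, 0.089]
tool_rot: [3.141, 0.002, 1.817]
force: [2.3, -11.5, 2.6]
grip_width: 0.0155
```

Emit:
move_arm --jaw '[255,255,255,255,255,255,255,255,255,255]' --dp '[[0.003,0,0],[0.003,0,0],[0.003,0,0],[0.003,0,0],[0.003,0,0],[0.003,0,0],[0.003,0,0],[0.003,0,0],[0.003,0,0],[0.003,0,0]]' --rotation '[[0,0,0],[0,0,0],[0,0,0],[0,0,0],[0,0,0],[0,0,0],[0,0,0],[0,0,0],[0,0,0],[0,0,0]]'

```text
clock: 15.9
position: [0.5328, 0.0091, 0.0891]
tool_rot: [3.14, 0.002, 1.817]
force: [2.8, -12.9, 4.3]
grip_width: 0.0155
```

Emit:
move_arm --jaw '[255,255,255,255,255,255,255]' --dp '[[0.003,0,-0.0004],[0.003,0,0],[0.003,0,0],[0.003,0,0],[0.002,0,0],[0.001,0,0],[0,0,0]]' --rotation '[[0,0,0],[0,0,0],[0,0,0],[0,0,0],[0,0,0],[0,0,0],[0,0,0]]'

```text
clock: 16.77
position: [0.5299, 0.0208, 0.0895]
tool_rot: [3.14, 0.002, 1.817]
force: [2.4, -11.6, 5.9]
grip_width: 0.0157
```

Emit:
move_arm --jaw '[255,255,255,255,255]' --dp '[[0.001,0,0.0004],[0.001,0,0],[0.001,0,0],[0.001,0,0],[0.001,0,0]]' --rotation '[[0,0,0],[0,0,0],[0,0,0],[0,0,0],[0,0,0]]'

```text
clock: 17.4
position: [0.5297, 0.0213, 0.0894]
tool_rot: [3.139, 0.006, 1.814]
force: [7.9, -34.9, 4.3]
grip_width: 0.0156
```

Force jumped to ~36 N, so I'll ease off to about 20 N and check whether it is home.

Emit:
move_arm --jaw '[255,255]' --dp '[[-0.003,0,0],[0,0,0]]' --rotation '[[0,0,0],[0,0,0]]'

```text
clock: 17.65
position: [0.5298, 0.0212, 0.0893]
tool_rot: [3.14, 0.003, 1.816]
force: [3.0, -19.0, 6.7]
grip_width: 0.0153
```

```bash
python3 - <<'E'
from h import *
o=bot.observe();p=o["position"];print(p,o["tool_rot"],o["force"],o["force"]@U,o["moment"],"s,lat",(p-M)@U,(p-M)@N)
w=grab_frame("wrist");s=grab_frame("scene");d=grab_frame("side")
cv2.imwrite("pics/w5raw.png",w)
for n,im in(("scene",s),("side",d)):
    hsv=cv2.cvtColor(im,cv2.COLOR_BGR2HSV)
    for nm,lo,hi in(("yel",(15,70,60),(35,255,255)),("green",(45,80,30),(85,255,255))):
        k,l,st,ce=cv2.connectedComponentsWithStats(cv2.inRange(hsv,lo,hi))
        for i in range(1,k):
            a,z=axpt(n,ce[i])
            if st[i,4]>6 and 0<a<.2 and .07<z<.15: print(n,nm,st[i],a.round(4),z.round(4))
r=lambda i,x,y,w,h,W,H:cv2.resize(i[y:y+h,x:x+w],(W,H),interpolation=cv2.INTER_CUBIC)
cv2.imwrite("pics/m5.png",np.vstack([np.hstack([r(s,290,230,100,75,400,300),r(d,225,90,100,75,400,300)]),r(w,120,0,320,120,800,300)]))
E
```

```text
[0.52978892 0.02118161 0.08928771] [3.14001081 0.00326333 1.815858  ] [  2.95001015 -18.99798167   6.74351486] -19.138685286170958 [-3.77852285 -0.6702192  -0.01640544] s,lat -0.08054173539970551 0.0009541984434827504
scene yel [357 274   6   8  26] 0.1267 0.1097
scene green [359 274  12  14  99] 0.1399 0.1074
side yel [253 112   6   6  20] 0.1244 0.1209
side green [248 107  10   7  41] 0.1402 0.1228
```

View pics/m5.png

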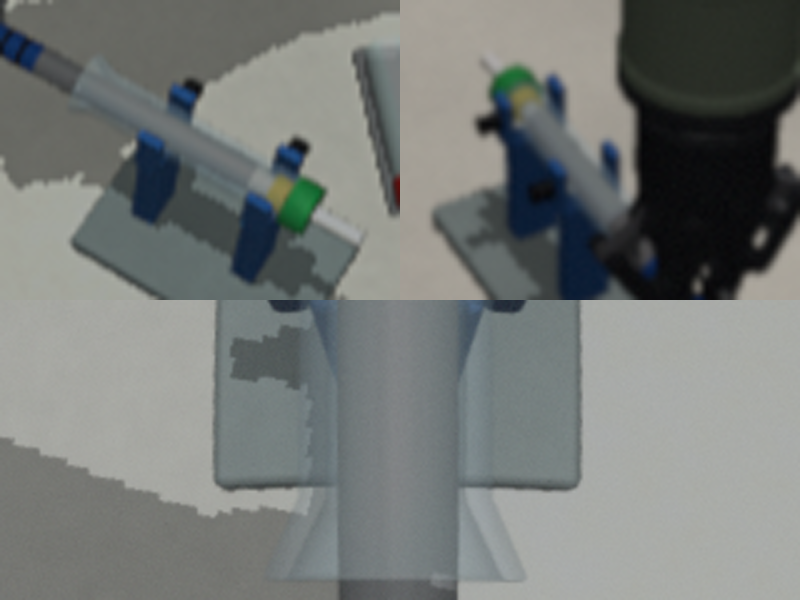

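The views show the disc directly against the green fitting (scene (280,190)→px (360,278)). To rule out a wedged rod, I'll measure the blue/steel boundary, which must be 30 mm outside the mouth when home.

```bash
python3 - <<'E'
from h import *
c=calibration("wrist"); im=cv2.imread("pics/w5raw.png"); hsv=cv2.cvtColor(im,cv2.COLOR_BGR2HSV)
m=cv2.inRange(hsv,(100,110,40),(125,255,255)); m[:120]=0
ys,xs=np.nonzero(m[:,245:315]); print("blue first rows",[(int(r),int((ys==r).sum())) for r in np.unique(ys)[:6]])
y0=[r for r in np.unique(ys) if (ys==r).sum()>12][0]
row=xs[ys==y0]+245; print(y0,row.min(),row.max())
for z in(.11,.115,.119): print("bound s",z,((plane("wrist",(279,y0-.5),z,c)-M)@U).round(4))
for x in(268,525): print("rim s",((plane("wrist",(120+x/2.5,111.5),.11,c)-M)@U).round(4))
s=grab_frame("scene");cv2.imwrite("pics/s6.png",s)
print("scene bound",axpt("scene",(299.5,244.5)),"mouth",axpt("scene",(311.3,251)))
o=bot.observe();print(o["clock"],o["force"]@U,o["position"])
h2=cv2.cvtColor(s,cv2.COLOR_BGR2HSV)
for t in np.arange(-.05,-.015,.0025):
    k=calibration("scene");q=k["camera_matrix"]@(np.linalg.inv(k["T"])@np.r_[(M+t*U),1])[:3];q=(q[:2]/q[2]).round().astype(int);print(round(t,4),h2[q[1],q[0]].tolist(),end=" ")
E
```

```text
blue first rows [(192, 2), (193, 7), (194, 13), (195, 24), (196, 44), (197, 45)]
194 257 301
bound s 0.11 -0.0355
bound s 0.115 -0.0341
bound s 0.119 -0.033
rim s -0.0038
rim s -0.004
scene bound [-0.03357882  0.10737736] mouth [-0.00071328  0.10784565]
17.85 -20.208897374037335 [0.5298009  0.02120019 0.08929568]
-0.05 [108, 203, 88] -0.0475 [110, 173, 50] -0.045 [110, 158, 42] -0.0425 [109, 200, 74] -0.04 [109, 199, 91] -0.0375 [109, 200, 92] -0.035 [109, 91, 87] -0.0325 [100, 9, 85] -0.03 [90, 6, 85] -0.0275 [90, 6, 85] -0.025 [100, 9, 86] -0.0225 [100, 9, 86] -0.02 [90, 6, 84] -0.0175 [90, 6, 85] -0.015 [90, 6, 85]
```

The boundary lies ~30.5 mm outside the mouth rim in the same wrist view, so the tip is ≈124.5 mm deep: home. Holding the ~20 N tamp.

Emit:
move_arm --jaw '[255,255,255,255,255,255]' --dp '[[0.0001,0,0],[0,0,0],[0,0,0],[0,0,0],[0,0,0],[0,0,0]]' --rotation '[[0,0,0],[0,0,0],[0,0,0],[0,0,0],[0,0,0],[0,0,0]]'

```text
clock: 18.6
position: [0.5298, 0.0211, 0.0893]
tool_rot: [3.14, 0.003, 1.816]
force: [3.4, -19.4, 6.3]
grip_width: 0.0152
```

Emit:
move_arm --jaw '[255,150,60,0,0,0]' --dp '[[-0.0015,0,0],[0,0,0],[0,0,0],[0,0,0],[0,0,0],[0,0,0]]' --rotation '[[0,0,0],[0,0,0],[0,0,0],[0,0,0],[0,0,0],[0,0,0]]'

```text
clock: 19.35
position: [0.5291, 0.0234, 0.0887]
tool_rot: [-3.142, -0.0, 1.819]
force: [0.1, -0.6, -0.3]
grip_width: 0.0855
```

Emit:
move_arm --jaw '[0,0,0,0,0,0,0,0,0]' --dp '[[0,0,-0.02],[0,0,-0.03],[0,0,-0.04],[0,0,-0.05],[0,0,-0.05],[-0.04,0,0],[-0.04,0,0],[0,0,0],[0,0,0]]' --rotation '[[0,0,0],[0,0,0],[0,0,0],[0,0,0],[0,0,0],[0,0,0],[0,0,0],[0,0,0],[0,0,0]]'

```text
clock: 20.48
position: [0.5447, -0.0384, 0.2413]
tool_rot: [3.141, -0.0, 1.819]
force: [0.3, 0.7, 0.2]
grip_width: 0.0855
```

```bash
python3 - <<'E'
from h import *
w=grab_frame("wrist");w=grab_frame("wrist");s=grab_frame("scene")
o=bot.observe();print(o["clock"],o["position"],o["force"])
r=lambda i,x,y,w,h,W,H:cv2.resize(i[y:y+h,x:x+w],(W,H),interpolation=cv2.INTER_CUBIC)
cv2.imwrite("pics/f.png",np.vstack([np.hstack([r(s,0,0,560,420,400,300),r(s,270,215,120,90,400,300)]),r(w,140,0,280,105,800,300)]))
E
```

```text
20.625 [ 0.54470136 -0.03794229  0.24093907] [-0.12662043  0.52178909  0.21898139]
```

View pics/f.png

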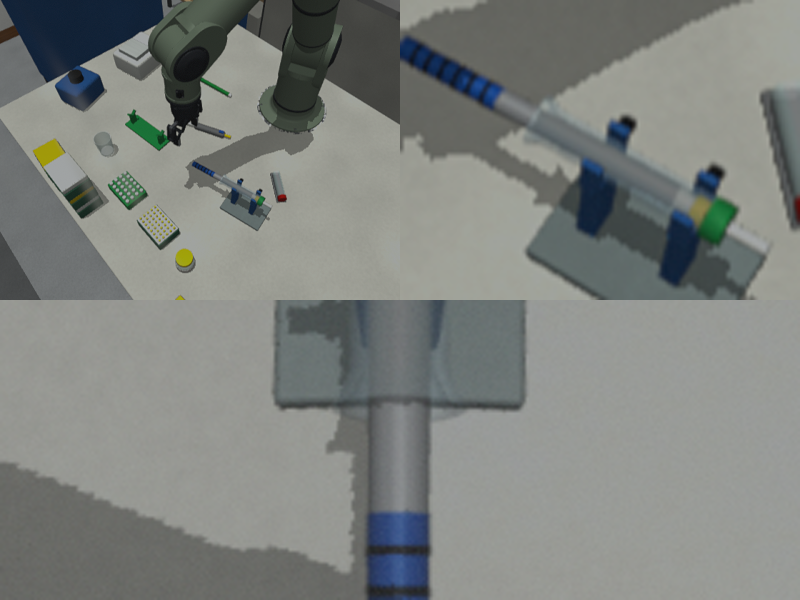

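The final views show the rod in the barrel, the disc against the green fitting, the robot clear and the bystanders in place. Handing in.

```bash
python3 -c "
from workcell import workorder
print(workorder.job_done())"
```

```text
the job is handed in; nothing more can be done
None
```

The disc is pushed home and tamped, and the job is handed in at about 20.6 s on the robot's clock. I gripped the bare steel and inserted the rod to about 66 mm. Then I let go, gripped the blue rear grip, brought the drooped rod back in line and pushed the disc to its seat. I tamped at 19–20 N for about 0.95 s, let go and lifted clear.

**Last checks:**
- The disc shows directly against the green fitting.
- The blue/steel boundary lies 28 to 33 mm outside the mouth depending on the view, against 30 mm expected when home. The close wrist view gave 30.5 mm, a tip depth of about 124.5 mm. The other views and the arm's own position put the tip between about 119.5 and 127 mm, so those estimates differ by several millimetres.
- The tool reads about zero force and the bystanders look untouched in the last picture.

**Off plan:** on reaching the seat, the push force read about 36 N at the end of one move. That is under the 40 N limit, but well above the 20 N I wanted, and I eased off in the next move. I only see the force at the end of each move, so I cannot rule out a slightly higher value within that one.

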